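# Release the stuck till drawer of the cheese counter

## Robot

A 6-joint arm with a two-finger parallel gripper is mounted at the origin on the work surface. World frame = base frame: x ahead of the robot, y to its left, z up, the work surface at z = 0. Lengths are in m, angles in rad, forces in N, time in s.
With the tool pointing down it reaches from about 0.3 to 0.75 m from the base axis. Payload 8.5 kg.
Tool frame: the origin (TCP) lies at the centre of the arm's flange, where the gripper is bolted on; the fingertips stand 166 mm ahead of it and the grasp point (between the pads) lies 147 mm ahead of it (ctrl.tcp_to_grasp is the distance from the TCP to the grasp point, in m); z points along the fingers, y is the line along which they close (so a half turn about z gives the same grasp; the last joint's range is limited). The gripper opens to 88 mm and grips with 3 to 60 N. Pads are 18 mm wide; open, the fingers measure 123 mm over their backs; the gripper's body (75 mm by 187 mm) begins 45 mm behind the grasp point.
Start: joints at [0.996, 0.381, 1.297, -0, 1.464, -0.215], TCP at [0.194, 0.515, 0.405] pointing down, gripper open.
Joint ranges: [-3.11, 3.11], [-0.89, 2.33], [0.22, 2.48], [-1.42, 4.56], [0.17, 2.85], [-2.88, 2.88]. Speed limits (rad/s): [2.39, 2.39, 3.14, 3.14, 3.14, 3.14].

## Interface

Orientations are given as a rotation vector (axis times angle).
In Python, from rig import sensors, vision, ctrl gives the robot as it stands.
- The arm moves only by the shell command python3 -m inch 'ROWS'. ROWS is JSON, a list of rows, each a list of 7 numbers: the shift along the tool's x, y, z in units of 15 cm (1.0 is 15 cm), then the turn, a rotation vector about the tool's x, y, z in units of 360 degrees (1.0 is 360 degrees), then the opening, from -1 (shut) to 1 (fully open). A call has 1 to 5 rows; each row shifts and turns the commanded pose from where the row before left it, along the tool's axes as they then stand; what a row does not reach is not made up. A row lasts 1/12 s, in which the tool goes at most 41.7 mm and 7.16 degrees, less where a joint would pass 70% of its speed; a pose out of reach is approached as far as the arm can. A call with a number of a shift or a turn outside -1 to 1 is refused whole. A call with a gripper value outside its range is refused whole. The fingers move at their own pace and stop on an object; the grip force is fixed at half the most. Time passes only in rows, so rows that do not move let the fingers close. It gives the time, the measured TCP pose, the force, the opening and the grip force at its end, in the units of the state.
- sensors.get_state(): the state, without advancing time (a new reading comes with each control period).
- vision.get_image(name): name is "scene" or "top"; returns the picture (400x640x3 uint8, red, green, blue); there is no depth.
- vision.calibration(name): a dict with "fx", "fy", "cx", "cy" (pixels), "R" (3x3) and "t" (3): a world point X has camera coordinates R X + t. Camera axes: x right, y down, z forward; pixel columns grow to the right and rows downward; lengths in m; the calibration is good to about 2 mm. A picture is of the moment at which its call begins. calibration takes no time and is no camera call.
- ctrl.close_job(): hands the job in; it is judged then, once.
The state is a dict: "t": time; "qpos": joint angles; "joint_vel": joint speeds; "joint_torque": joint torques, N m; "ee_pos": TCP position; "tcp_rot": TCP orientation; "force": force on the tool from outside, world axes, zero at the start; "wrist_torque": the same for the moment, N m; "grip_width": opening from 0.0 (shut) to 1.0 (fully open); "finger_force": force on a finger pad.
Only numpy, scipy, OpenCV 4.12 (cv2) and the standard library are available. Lean on these libraries where they do the work, as an engineer would, in place of code of your own. Each camera call takes 0.05 s, during which the arm holds its last target. There are 200 camera calls.

## Task

The till drawer on the cheese counter will not open. Take the long thin wooden dowel from the tool rack, push it straight down through the small round release hole in the top of the till until the spring catch behind it lets go and the drawer springs out, then stand the dowel back in the pot of the rack that it came from and let go of it.

Things in the scene. Friction and masses are not known exactly. Their poses are not given: they have to be found in the camera images.
- dowel_center (a point): Centre of the plain straight light-wood dowel: round rod, 18 mm diameter, 180 mm long, upright in one of the rack's three pots, the tallest tool there. The point is half-way up its axis, 90 mm above its lower end; z along the rod. The other pots hold a thick tamper (40 mm diameter, 130 mm long, too thick for the hole) and a honey dipper (grooved 42 mm head on top, 165 mm long), in varying order.
- tool_rack (a point): Fixed steel rack of three square pots in a row, 85 mm between centres. The point is in the middle of the middle pot, level with the rims, 84 mm above the counter; x along the row, y across it (gripping along y keeps clear of the neighbouring tools). Each pot is 46 mm wide inside, walls 4 mm, inner floor 8 mm above the counter; a rod let go in it may lean.
- release_hole (a point): Centre of the 38 mm round hole in the flat top of the till, a fixed grey box 300 x 320 x 120 mm high; level with the top face (120 mm above the counter), z up. The catch's flat pad, 50 mm square, lies 44 mm below the top face and goes straight down on a spring (3 to 8 N). The drawer is let go at 10 mm of push, hard stop at 18 mm: rod end 54 to 62 mm below the top face, best 60.
- till_drawer (a joint): How far the till's drawer has slid out towards the robot, in m: 0 shut, held by the catch; 0.09 fully out. Once let go, its spring drives it fully out in about a second and it stays out. Its front is 100 mm in front of the hole and moves under the top plate's level, below anything held above the till.

How it is judged:
By the outcome, as a careful person would: the job done as asked, in the order asked, and still so for the second after the job is handed in, with the robot touching nothing.
It also fails if it takes over 48 s, if anything falls off the work surface, if the arm or the gripper's body presses on something with over 40 N, if the wrist force passes 120 N, or if a joint passes its speed limit or range.

## Working session

There is one attempt and no reset: what is moved stays moved. The work goes in short steps, Python scripts to look and compute and a shell command to move; the robot and the scene stay as the last step left them, time stands still between calls to the robot, and variables do not carry over. Pictures are saved under pics/ and viewed, at most 10 in all, crops included, and the job is handed in when it is done.

```bash
mkdir -p pics
python3 - <<'E'
from rig import sensors, vision, ctrl
import cv2
for n in("scene","top"):
    cv2.imwrite(f"pics/{n}0.png",vision.get_image(n)[:,:,::-1]); print(vision.calibration(n))
s=sensors.get_state();print(s,ctrl.tcp_to_grasp)
E
```

```text
{'fx': 403.477440280182, 'fy': 403.477440280182, 'cx': 313.6208508318505, 'cy': 198.22957564492793, 'R': array([[ 0.63158956,  0.77511229,  0.01719205],
       [ 0.57124298, -0.45024807, -0.68626389],
       [-0.52419089,  0.44325795, -0.72714943]]), 't': array([-0.39067173, -0.22264428,  1.08087959])}
{'fx': 402.51900358443453, 'fy': 402.51900358443453, 'cx': 321.58565368935007, 'cy': 201.1383474933642, 'R': array([[ 0.02257014, -0.99971072, -0.00831111],
       [-0.98644283, -0.02091744, -0.1627667 ],
       [ 0.16254576,  0.0118721 , -0.98662958]]), 't': array([0.03642596, 0.52577344, 0.84470724])}
{'t': 0.1, 'qpos': array([ 9.95693634e-01,  3.81120393e-01,  1.29814631e+00, -3.99143745e-05,
        1.46362698e+00, -2.15296540e-01]), 'joint_vel': array([-0.00023034, -0.00213665, -0.00123381,  0.00184694, -0.00139343,
        0.00164896]), 'joint_torque': array([ 3.34483644e-03, -4.38649249e+01, -2.24909431e+01,  7.14529445e-02,
        3.42438603e-02, -6.57538408e-05]), 'ee_pos': array([0.19363041, 0.51474205, 0.40421684]), 'tcp_rot': array([-5.62048601e-01, -3.09043448e+00,  1.90983769e-03]), 'force': array([ 0.40925199, -0.24184161,  1.29318775]), 'wrist_torque': array([ 0.03397246,  0.02799989, -0.00322693]), 'finger_force': 0.0, 'grip_width': 0.9986831368438102} 0.1473
```

View pics/scene0.png

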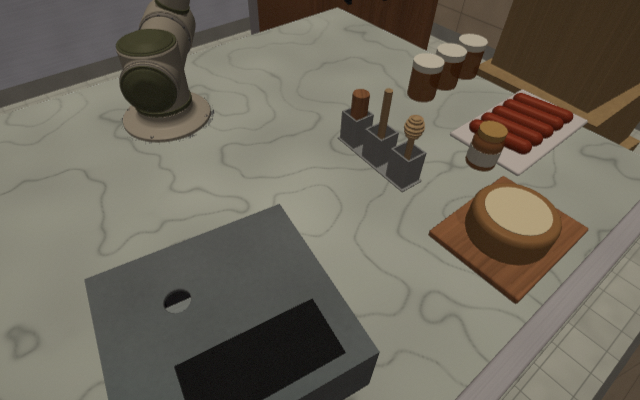

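View pics/top0.png

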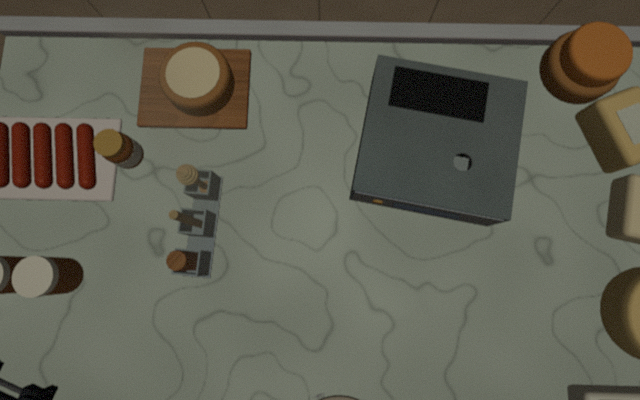

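The dowel is in the middle pot: its top is at about (387,91) in scene and (173,214) in top. The hole is at about (177,301) in scene and (461,162) in top. I'll enlarge these areas.

Run:
```python
import cv2,numpy as np
s=cv2.imread("pics/scene0.png");t=cv2.imread("pics/top0.png")
def c(i,x,y,w,h,f): return cv2.resize(i[y:y+h,x:x+w],None,fx=f,fy=f,interpolation=cv2.INTER_CUBIC)
a=np.hstack([c(s,340,80,90,110,4),c(t,160,160,65,110,4)])
b=np.hstack([c(s,155,285,44,34,8),c(t,445,150,33,34,8)])
a=cv2.convertScaleAbs(a,alpha=1.4)
b=cv2.resize(b,(a.shape[1],int(b.shape[0]*a.shape[1]/b.shape[1])))[:155]
cv2.imwrite("pics/z.png",a);cv2.imwrite("pics/zb.png",np.hstack([c(s,155,285,44,34,8),c(t,445,150,33,34,8)]))
print(a.shape)
```

```text
(440, 620, 3)
```

View pics/z.png

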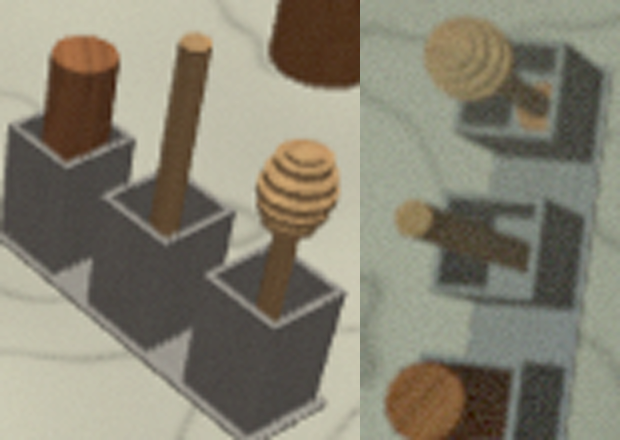

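View pics/zb.png

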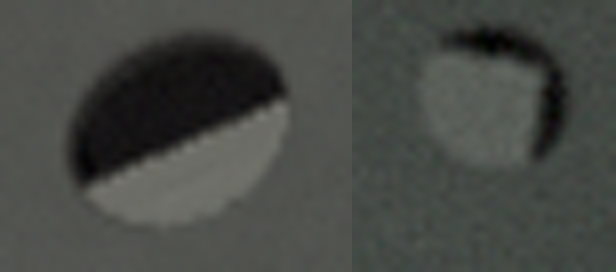

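```bash
cat > h.py <<'E'
import numpy as np
from rig import vision, sensors
from scipy.spatial.transform import Rotation as Ro
C={n:vision.calibration(n) for n in("scene","top")}
def ray(n,p):
    c=C[n];d=c["R"].T@[(p[0]-c["cx"])/c["fx"],(p[1]-c["cy"])/c["fy"],1];return -c["R"].T@c["t"],d/np.linalg.norm(d)
def onz(n,p,z):
    o,d=ray(n,p);return o+d*(z-o[2])/d[2]
def tri(a,b):
    A=0;B=0
    for n,p in(("scene",a),("top",b)):
        o,d=ray(n,p);P=np.eye(3)-np.outer(d,d);A=A+P;B=B+P@o
    return np.linalg.solve(A,B)
def proj(n,X):
    c=C[n];v=c["R"]@X+c["t"];return v[:2]/v[2]*c["fx"]+[c["cx"],c["cy"]]
def step(target,R_target=None):
    "shift in tool axes, units of 15 cm; rotation in turns"
    s=sensors.get_state();R=Ro.from_rotvec(s["tcp_rot"])
    print("pos",s["ee_pos"].round(4),"z",R.as_matrix()[:,2].round(3),"y",R.as_matrix()[:,1].round(3))
    print("shift",(R.inv().apply(np.array(target)-s["ee_pos"])/.15).round(3))
    if R_target is not None: print("turn",((R.inv()*R_target).as_rotvec()/2/np.pi).round(4))
E
python3 - <<'E'
from h import *
np.set_printoptions(precision=4,suppress=True)
print("top",tri((388.4,90.2),(173.1,214.1)))
z=.18+.008
print(onz("scene",(388.4,90.2),z),onz("top",(173.1,214.1),z))
print("rim",onz("scene",(382.1,130.7),.084),onz("top",(192.1,221.4),.084))
f=lambda x,y:onz("scene",(340+x/4-.4,80+y/4-.4),.084)
a=f(71.5,133);b=f(276,284);d=b-a;print("row",a,b,np.linalg.norm(d),np.degrees(np.arctan2(d[1],d[0])))
g=lambda x,y:onz("top",(160+(x-360)/4-.4,160+y/4-.4),.084)
for q in ((444,196),(432,290),(536,303),(547,200)):print(g(*q))
print("hole",onz("scene",(177.1,300.9),.12),onz("top",(462.2,161.8),.12),tri((177.1,300.9),(462.2,161.8)))
c=[onz("top",p,.12)[:2] for p in((378,56),(527,80),(352,190),(508,215))];print(c)
E
```

```text
top [0.4707 0.3182 0.1866]
[0.472  0.3152 0.188 ] [0.4711 0.3184 0.188 ]
rim [0.4729 0.3166 0.084 ] [0.4695 0.3172 0.084 ]
row [0.3881 0.3203 0.084 ] [0.557  0.3112 0.084 ] 0.16916514850737663 -3.082892663882312
[0.4959 0.3435 0.084 ]
[0.4464 0.3458 0.084 ]
[0.4409 0.2911 0.084 ]
[0.495  0.2891 0.084 ]
hole [ 0.6011 -0.2385  0.12  ] [ 0.5996 -0.2379  0.12  ] [ 0.6    -0.2384  0.1184]
[array([ 0.8291, -0.0665]), array([ 0.7802, -0.3801]), array([ 0.5363, -0.0139]), array([ 0.4921, -0.3252])]
```

```bash
cat >> h.py <<'E'
RT=Ro.from_matrix(np.array([[-.9986,.0538,0],[.0538,.9986,0],[0,0,-1]]))
E
python3 - <<'E'
from h import *
step((.4712,.317,.404),RT)
E
```

```text
pos [0.1936 0.5147 0.4042] z [-0.001 -0.001 -1.   ] y [ 0.352  0.936 -0.001]
shift [-2.196e+00 -5.820e-01  2.000e-03]
turn [-0.0002 -0.0001 -0.0487]
```

```bash
python3 -m inch '[[0,0,0,0,0,-0.0162,1],[0,0,0,0,0,-0.0162,1],[0,0,0,0,0,-0.0162,1],[0,0,0,0,0,0,1]]'; python3 -c "
from h import *
step((.4712,.317,.404),RT)"
```

```text
t: 0.43
ee_pos: [0.1936, 0.5148, 0.4044]
tcp_rot: [-0.08, -3.14, 0.001]
force: [-0.6, 0.7, 0.8]
grip_width: 0.996
finger_force: 0.0
pos [0.1936 0.5148 0.4044] z [-0.    -0.001 -1.   ] y [ 0.051  0.999 -0.001]
shift [-1.915 -1.223  0.003]
turn [-0.0001 -0.0001  0.0005]
```

```bash
python3 -m inch '[[-0.19,-0.122,0,0,0,0,1],[-0.19,-0.122,0,0,0,0,1],[-0.19,-0.122,0,0,0,0,1],[-0.19,-0.122,0,0,0,0,1],[-0.19,-0.122,0,0,0,0,1]]' >/dev/null;  python3 -m inch '[[-0.19,-0.122,0,0,0,0,1],[-0.19,-0.122,0,0,0,0,1],[-0.19,-0.122,0,0,0,0,1],[-0.19,-0.122,0,0,0,0,1],[-0.19,-0.122,0,0,0,0,1]]'; python3 -m inch '[[0,0,0,0,0,0,1],[0,0,0,0,0,0,1]]' >/dev/null; python3 -c "
from h import *
step((.4712,.317,.287),RT)"
```

```text
t: 1.27
ee_pos: [0.4694, 0.3153, 0.4046]
tcp_rot: [-0.091, -3.14, 0.0]
force: [-0.1, 0.7, 1.2]
grip_width: 0.998
finger_force: 0.0
pos [0.4692 0.3156 0.4042] z [-0.001 -0.    -1.   ] y [ 0.06   0.998 -0.   ]
shift [-0.013  0.01   0.781]
turn [-0.     -0.0002 -0.0009]
```

```bash
python3 -m inch '[[-0.013,0.01,0.1,0,0,-0.001,1],[0,0,0.17,0,0,0,1],[0,0,0.17,0,0,0,1],[0,0,0.17,0,0,0,1],[0,0,0.17,0,0,0,1]]' ; python3 -m inch '[[0,0,0,0,0,0,1],[0,0,0,0,0,0,1]]' >/dev/null
python3 - <<'E'
from h import *
import cv2
step((.4712,.317,.287),RT)
a=vision.get_image("scene")[60:200,320:460,::-1];b=vision.get_image("top")[160:300,130:270,::-1]
cv2.imwrite("pics/g.png",cv2.resize(np.hstack([a,b]),(800,400),interpolation=cv2.INTER_CUBIC))
E
```

```text
t: 1.85
ee_pos: [0.4689, 0.3189, 0.2868]
tcp_rot: [-0.076, -3.141, -0.0]
force: [0.0, 0.3, -0.9]
grip_width: 0.999
finger_force: 0.0
pos [0.4695 0.3187 0.2876] z [-0.002 -0.001 -1.   ] y [ 0.048  0.999 -0.001]
shift [-0.012 -0.011  0.004]
turn [-0.0001 -0.0003  0.0009]
```

View pics/g.png

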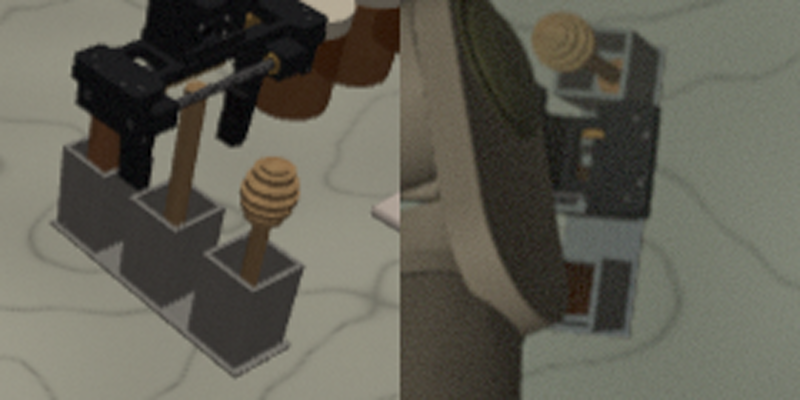

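The dowel stands between the two fingers, with its top at (193,88) in the left crop, and it is clear of the body. I'll close the gripper.

```bash
python3 -m inch '[[-0.01,0,0,0,0,0,1],[0,0,0,0,0,0,-1],[0,0,0,0,0,0,-1],[0,0,0,0,0,0,-1],[0,0,0,0,0,0,-1]]' ; python3 -m inch '[[0,0,0,0,0,0,-1],[0,0,0,0,0,0,-1],[0,0,0,0,0,0,-1],[0,0,0,0,0,0,-1],[0,0,0,0,0,0,-1]]'
```

```text
t: 2.53
ee_pos: [0.4718, 0.3178, 0.2881]
tcp_rot: [0.076, 3.14, 0.0]
force: [0.0, 0.3, -0.2]
grip_width: 0.722
finger_force: 0.0
t: 2.95
ee_pos: [0.4718, 0.3178, 0.2877]
tcp_rot: [-0.076, -3.141, 0.0]
force: [0.8, 0.4, 0.2]
grip_width: 0.344
finger_force: 0.0
```

```bash
python3 -m inch '[[0,0,0,0,0,0,-1],[0,0,0,0,0,0,-1],[0,0,0,0,0,0,-1],[0,0,0,0,0,0,-1],[0,0,0,0,0,0,-1]]';python3 -m inch '[[0,0,0,0,0,0,-1],[0,0,0,0,0,0,-1]]'; python3 -m inch '[[0,0,-0.1,0,0,0,-1],[0,0,-0.2,0,0,0,-1],[0,0,-0.25,0,0,0,-1],[0,0,-0.25,0,0,0,-1],[0,0,-0.25,0,0,0,-1]]';python3 -m inch '[[0,0,-0.2,0,0,0,-1],[0,0,-0.1,0,0,0,-1],[0,0,0,0,0,0,-1],[0,0,0,0,0,0,-1]]';python3 -c "
from h import *
step((.6,-.238,.50),RT)"
```

```text
t: 3.37
ee_pos: [0.4718, 0.3178, 0.2877]
tcp_rot: [-0.076, -3.141, 0.0]
force: [0.4, -0.4, -0.7]
grip_width: 0.182
finger_force: 30.0
t: 3.53
ee_pos: [0.4718, 0.3179, 0.2877]
tcp_rot: [-0.076, -3.141, 0.0]
force: [0.9, 0.3, -0.1]
grip_width: 0.186
finger_force: 30.0
t: 3.95
ee_pos: [0.4714, 0.3177, 0.4471]
tcp_rot: [-0.076, -3.14, 0.0]
force: [0.9, -0.2, -1.1]
grip_width: 0.185
finger_force: 30.0
t: 4.28
ee_pos: [0.4717, 0.3178, 0.4899]
tcp_rot: [0.076, 3.14, 0.0]
force: [-0.9, -0.3, -1.0]
grip_width: 0.184
finger_force: 30.0
pos [0.4717 0.3178 0.4899] z [ 0.  0. -1.] y [0.048 0.999 0.   ]
shift [-1.033 -3.66  -0.068]
turn [0.     0.     0.0009]
```

```bash
for i in 1 ; do python3 -m inch '[[-0.05,-0.1,0,0,0,0,-1],[-0.052,-0.19,0,0,0,0,-1],[-0.052,-0.19,0,0,0,0,-1],[-0.052,-0.19,0,0,0,0,-1],[-0.052,-0.19,0,0,0,0,-1]]'; python3 -m inch '[[-0.052,-0.19,0,0,0,0,-1],[-0.052,-0.19,0,0,0,0,-1],[-0.052,-0.19,0,0,0,0,-1],[-0.052,-0.19,0,0,0,0,-1],[-0.052,-0.19,0,0,0,0,-1]]' ; python3 -m inch '[[-0.052,-0.19,0,0,0,0,-1],[-0.052,-0.19,0,0,0,0,-1],[-0.052,-0.19,0,0,0,0,-1],[-0.052,-0.19,0,0,0,0,-1],[-0.052,-0.19,0,0,0,0,-1]]' ; python3 -m inch '[[-0.052,-0.19,0,0,0,0,-1],[-0.052,-0.19,0,0,0,0,-1],[-0.052,-0.19,0,0,0,0,-1],[-0.052,-0.19,0,0,0,0,-1],[-0.052,-0.14,0,0,0,0,-1]]' ;python3 -m inch '[[0,0,0,0,0,0,-1],[0,0,0,0,0,0,-1]]'; done;python3 -c "
from h import *
step((.6,-.238,.43),RT)"
```

```text
t: 4.7
ee_pos: [0.5045, 0.1859, 0.488]
tcp_rot: [-0.075, -3.137, 0.001]
force: [0.7, 0.1, -0.3]
grip_width: 0.184
finger_force: 30.0
t: 5.12
ee_pos: [0.5366, 0.0414, 0.488]
tcp_rot: [-0.076, -3.137, -0.001]
force: [0.6, 1.1, 0.0]
grip_width: 0.184
finger_force: 30.0
t: 5.53
ee_pos: [0.5687, -0.1029, 0.4879]
tcp_rot: [-0.076, -3.137, -0.002]
force: [-0.2, 0.3, -0.4]
grip_width: 0.183
finger_force: 30.0
t: 5.95
ee_pos: [0.6012, -0.2406, 0.4874]
tcp_rot: [-0.078, -3.137, -0.003]
force: [1.0, -0.0, -0.2]
grip_width: 0.184
finger_force: 30.0
t: 6.12
ee_pos: [0.6013, -0.2391, 0.4874]
tcp_rot: [-0.078, -3.137, -0.004]
force: [0.3, 0.6, -0.0]
grip_width: 0.185
finger_force: 30.0
pos [ 0.6013 -0.2391  0.4874] z [-0.004  0.002 -1.   ] y [0.05  0.999 0.002]
shift [0.007 0.006 0.383]
turn [ 0.0004 -0.0006  0.0007]
```

```bash
python3 -m inch '[[0.004,0.005,0.1,0.0004,-0.0006,0,-1],[0.0,0,0.18,0,0,0,-1],[0,0,0.14,0,0,0,-1],[0,0,0.06,0,0,0,-1],[0,0,0,0,0,0,-1]]'; python3 -m inch '[[0,0,0,0,0,0,-1],[0,0,0,0,0,0,-1]]'>/dev/null;python3 - <<'E'
from h import *
import cv2
step((.6,-.238,.42),RT)
a=vision.get_image("scene")[220:360,80:290,::-1];b=vision.get_image("top")[90:230,390:530,::-1]
print(proj("scene",np.array([.6,-.238,.14])))
cv2.imwrite("pics/i.png",cv2.resize(np.hstack([a,b]),(800,320),interpolation=cv2.INTER_CUBIC))
E
```

```text
t: 6.53
ee_pos: [0.6005, -0.2363, 0.4159]
tcp_rot: [-0.074, -3.14, -0.0]
force: [-0.1, 0.2, -1.3]
grip_width: 0.18
finger_force: 30.0
pos [ 0.6006 -0.237   0.4198] z [ 0.006 -0.004 -1.   ] y [ 0.048  0.999 -0.004]
shift [ 0.003 -0.007 -0.001]
turn [-0.0006  0.0009  0.001 ]
[173.76502551 292.90420564]
```

View pics/i.png

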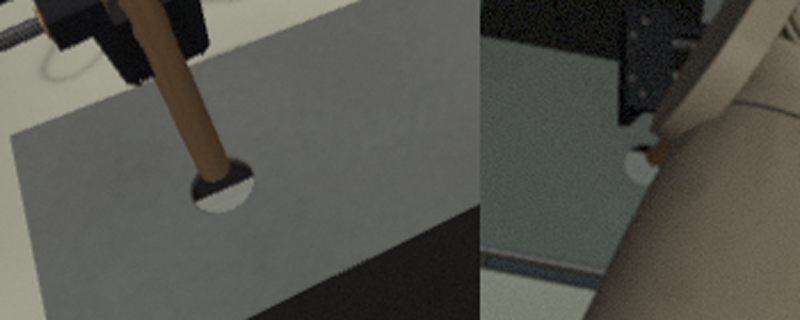

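The rod's end shows at about (215,175) in the left crop, just over the hole centred at (222,185). That is close to the projected vertical axis, so I'll check how upright the rod is.

Run:
```python
from h import *
for z in(.135,.14,.2,.23): print(z,(proj("scene",np.array([.6006,-.237,z]))-[80,220])*800/350)
print((proj("scene",np.array([.6,-.238,.12]))-[80,220])*800/350)
import cv2
im=cv2.imread("pics/i.png").astype(int)
for y in (40,80,120,150,165):
    r=im[y,100:260]; m=np.where(r[:,2]-r[:,0]>25)[0]+100; print(y,m.min(),m.max(),(m.min()+m.max())/2)
```

```text
0.135 [218.20831496 170.63706892]
0.14 [216.29695306 166.41106912]
0.2 [191.25792236 111.05005222]
0.23 [177.07903775  79.70069689]
[221.87196446 183.21878938]
40 138 174 156.0
80 156 192 174.0
120 175 209 192.0
150 189 222 205.5
165 197 227 212.0
```

The rod is vertical and about 2 mm off centre, well inside the 10 mm clearance. I'll correct it slightly and go down.

```bash
python3 -m inch '[[-0.006,0.01,0,-0.0003,0.0005,0,-1],[0,0,0.07,0,0,0,-1],[0,0,0.07,0,0,0,-1],[0,0,0.07,0,0,0,-1],[0,0,0.05,0,0,0,-1]]';  python3 -m inch '[[0,0,0.04,0,0,0,-1],[0,0,0.04,0,0,0,-1],[0,0,0.03,0,0,0,-1],[0,0,0,0,0,0,-1]]';python3 -c "
from h import *
step((.6015,-.236,.3397),RT)"
```

```text
t: 7.22
ee_pos: [0.6015, -0.2359, 0.3788]
tcp_rot: [0.076, 3.14, -0.001]
force: [0.8, -0.6, 0.2]
grip_width: 0.182
finger_force: 30.0
t: 7.55
ee_pos: [0.6015, -0.236, 0.3619]
tcp_rot: [-0.076, -3.14, 0.0]
force: [0.4, 0.2, -0.7]
grip_width: 0.185
finger_force: 30.0
pos [ 0.6015 -0.236   0.3619] z [-0. -0. -1.] y [ 0.048  0.999 -0.   ]
shift [ 0.    -0.     0.148]
turn [-0.     -0.0001  0.0009]
```

```bash
python3 -m inch '[[0,0,0.04,0,0,0,-1],[0,0,0.03,0,0,0,-1],[0,0,0.02,0,0,0,-1],[0,0,0,0,0,0,-1]]';  python3 -m inch '[[0,0,0.03,0,0,0,-1],[0,0,0.02,0,0,0,-1],[0,0,0.01,0,0,0,-1],[0,0,0,0,0,0,-1]]';python3 - <<'E'
from h import *
import cv2
step((.6015,-.236,.3397),RT)
a=vision.get_image("scene")[:,:,::-1];cv2.imwrite("pics/j.png",a)
E
```

```text
t: 7.88
ee_pos: [0.6016, -0.236, 0.3493]
tcp_rot: [0.076, 3.139, -0.002]
force: [0.9, 0.2, 0.8]
grip_width: 0.184
finger_force: 30.0
t: 8.22
ee_pos: [0.6016, -0.2361, 0.3402]
tcp_rot: [0.076, 3.14, -0.001]
force: [1.2, -0.2, 3.9]
grip_width: 0.184
finger_force: 30.0
pos [ 0.6016 -0.2361  0.3402] z [ 0.001 -0.001 -1.   ] y [ 0.048  0.999 -0.001]
shift [0.001 0.    0.004]
turn [-0.0001  0.0002  0.0009]
```

View pics/j.png

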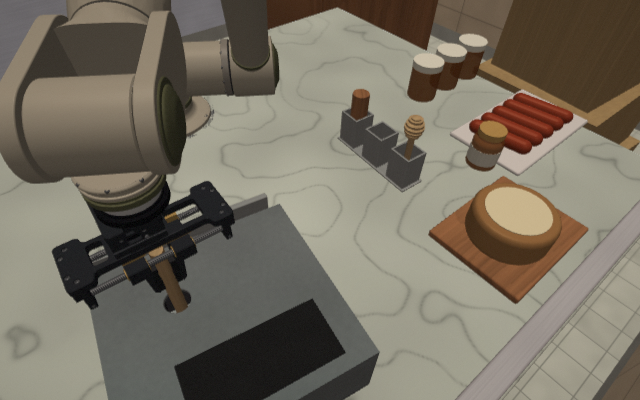

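The rod goes through the hole and the drawer front edge has started to move out behind the till at about (250,205). I'll hold briefly, lift out and check.

```bash
python3 -m inch '[[0,0,0.003,0,0,0,-1],[0,0,0,0,0,0,-1],[0,0,0,0,0,0,-1],[0,0,0,0,0,0,-1],[0,0,0,0,0,0,-1]]'; python3 -m inch '[[0,0,0,0,0,0,-1],[0,0,0,0,0,0,-1],[0,0,0,0,0,0,-1]]' >/dev/null; python3 -m inch '[[0,0,-0.1,0,0,0,-1],[0,0,-0.2,0,0,0,-1],[0,0,-0.2,0,0,0,-1],[0,0,-0.2,0,0,0,-1],[0,0,-0.2,0,0,0,-1]]'; python3 -m inch '[[0,0,-0.1,0,0,0,-1],[0,0,0,0,0,0,-1],[0,0,0,0,0,0,-1]]';python3 - <<'E'
from h import *
import cv2
step((.4718,.3178,.487),RT)
a=vision.get_image("scene");b=vision.get_image("top")
cv2.imwrite("pics/k.png",np.hstack([a[:,:400],b[:,240:]])[:,:,::-1])
E
```

```text
t: 8.68
ee_pos: [0.6016, -0.236, 0.3399]
tcp_rot: [0.076, 3.14, -0.001]
force: [1.2, -1.6, 4.1]
grip_width: 0.182
finger_force: 30.0
t: 9.35
ee_pos: [0.6013, -0.2357, 0.4751]
tcp_rot: [-0.075, -3.138, -0.002]
force: [-0.2, -0.0, 0.7]
grip_width: 0.186
finger_force: 30.0
t: 9.6
ee_pos: [0.6015, -0.2358, 0.4887]
tcp_rot: [-0.075, -3.14, -0.001]
force: [0.2, -0.0, -1.1]
grip_width: 0.182
finger_force: 30.0
pos [ 0.6015 -0.2358  0.4887] z [-0.001  0.    -1.   ] y [0.048 0.999 0.   ]
shift [1.041 3.645 0.013]
turn [ 0.0001 -0.0001  0.0009]
```

View pics/k.png

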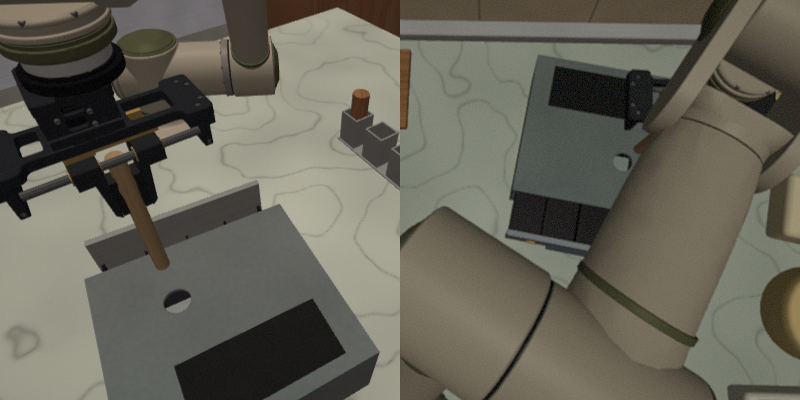

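The drawer is out: its tray shows from (510,195) to (600,245) in the right half. I'll return the dowel to the middle pot, where it came from.

```bash
python3 -m inch '[[0.05,0.1,0,0,0,0,-1],[0.052,0.19,0,0,0,0,-1],[0.052,0.19,0,0,0,0,-1],[0.052,0.19,0,0,0,0,-1],[0.052,0.19,0,0,0,0,-1]]' >/dev/null; python3 -m inch '[[0.052,0.19,0,0,0,0,-1],[0.052,0.19,0,0,0,0,-1],[0.052,0.19,0,0,0,0,-1],[0.052,0.19,0,0,0,0,-1],[0.052,0.19,0,0,0,0,-1]]' >/dev/null; python3 -m inch '[[0.052,0.19,0,0,0,0,-1],[0.052,0.19,0,0,0,0,-1],[0.052,0.19,0,0,0,0,-1],[0.052,0.19,0,0,0,0,-1],[0.052,0.19,0,0,0,0,-1]]' >/dev/null; python3 -m inch '[[0.052,0.19,0,0,0,0,-1],[0.052,0.19,0,0,0,0,-1],[0.052,0.19,0,0,0,0,-1],[0.052,0.19,0,0,0,0,-1],[0.052,0.12,0,0,0,0,-1]]' ;python3 -m inch '[[0,0,0,0,0,0,-1],[0,0,0,0,0,0,-1]]'>/dev/null;python3 -c "
from h import *
step((.4718,.3178,.289),RT)"
```

```text
t: 11.37
ee_pos: [0.4717, 0.3192, 0.4872]
tcp_rot: [-0.073, -3.138, 0.003]
force: [0.2, -0.6, -0.8]
grip_width: 0.184
finger_force: 30.0
pos [0.4721 0.3175 0.4877] z [-0.002 -0.002 -1.   ] y [ 0.046  0.999 -0.002]
shift [-1.000e-03  5.000e-03  1.325e+00]
turn [-0.0003 -0.0003  0.0012]
```

```bash
python3 -m inch '[[0,0,0.1,-0.0003,-0.0003,0.001,-1],[0,0,0.2,0,0,0,-1],[0,0,0.2,0,0,0,-1],[0,0,0.15,0,0,0,-1],[0,0,0.06,0,0,0,-1]]';python3 -m inch '[[0,0,0,0,0,0,-1],[0,0,0,0,0,0,-1]]'>/dev/null;python3 - <<'E'
from h import *
import cv2
step((.4718,.3178,.289),RT)
a=vision.get_image("scene")[60:200,320:460,::-1]
cv2.imwrite("pics/l.png",cv2.resize(a,(560,560),interpolation=cv2.INTER_CUBIC))
E
```

```text
t: 11.95
ee_pos: [0.4726, 0.3157, 0.379]
tcp_rot: [-0.088, -3.137, 0.003]
force: [0.9, -0.7, -1.1]
grip_width: 0.185
finger_force: 30.0
pos [0.473  0.3165 0.3834] z [ 0.003  0.001 -1.   ] y [0.055 0.998 0.001]
shift [0.01  0.007 0.63 ]
turn [ 0.0002  0.0005 -0.0002]
```

View pics/l.png

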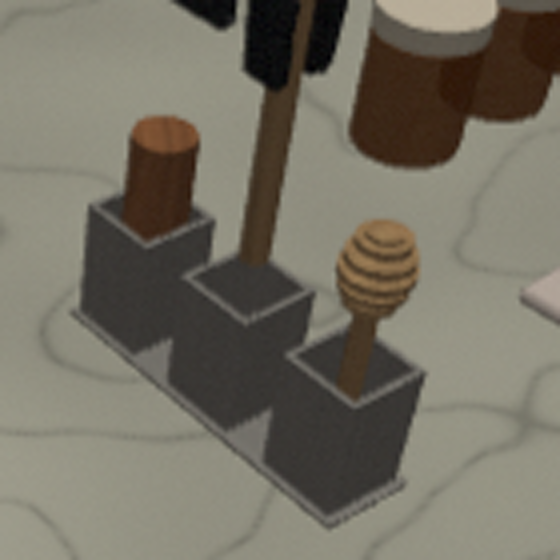

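The rod's end (255,265) is above the middle pot's opening, centred at about (250,287). I'll lower it in.

```bash
python3 -m inch '[[0.008,0.006,0.05,0.0002,0.0004,0,-1],[0,0,0.12,0,0,0,-1],[0,0,0.12,0,0,0,-1],[0,0,0.12,0,0,0,-1],[0,0,0.1,0,0,0,-1]]';python3 -m inch '[[0,0,0.06,0,0,0,-1],[0,0,0.035,0,0,0,-1],[0,0,0,0,0,0,-1],[0,0,0,0,0,0,-1]]';python3 -c "
from h import *
step((.4718,.3178,.288),RT)"
```

```text
t: 12.58
ee_pos: [0.4712, 0.3181, 0.3058]
tcp_rot: [0.085, 3.14, 0.0]
force: [-0.5, 0.4, 0.2]
grip_width: 0.184
finger_force: 30.0
t: 12.92
ee_pos: [0.4715, 0.3182, 0.2928]
tcp_rot: [0.085, 3.139, 0.001]
force: [0.7, -0.6, -0.2]
grip_width: 0.185
finger_force: 30.0
pos [0.4715 0.3182 0.2928] z [ 0.001  0.    -1.   ] y [0.054 0.999 0.001]
shift [-0.002 -0.002  0.032]
turn [ 0.0001  0.0002 -0.0001]
```

```bash
python3 -m inch '[[0,0,0.015,0,0,0,-1],[0,0,0.014,0,0,0,-1],[0,0,0,0,0,0,-1],[0,0,0,0,0,0,-1]]';python3 -m inch '[[0,0,0,0,0,0,1],[0,0,0,0,0,0,1],[0,0,0,0,0,0,1],[0,0,0,0,0,0,1],[0,0,0,0,0,0,1]]';python3 -m inch '[[0,0,0,0,0,0,1],[0,0,0,0,0,0,1],[0,0,0,0,0,0,1],[0,0,0,0,0,0,1],[0,0,0,0,0,0,1]]';python3 -m inch '[[0,0,0,0,0,0,1],[0,0,0,0,0,0,1],[0,0,0,0,0,0,1],[0,0,0,0,0,0,1],[0,0,0,0,0,0,1]]'
```

```text
t: 13.25
ee_pos: [0.4713, 0.3181, 0.2879]
tcp_rot: [0.085, 3.14, 0.0]
force: [0.4, -0.4, -0.2]
grip_width: 0.181
finger_force: 30.0
t: 13.67
ee_pos: [0.4713, 0.318, 0.2878]
tcp_rot: [0.086, 3.14, 0.0]
force: [-0.0, -1.1, 0.4]
grip_width: 0.539
finger_force: 0.0
t: 14.08
ee_pos: [0.4713, 0.3181, 0.2878]
tcp_rot: [0.085, 3.14, -0.0]
force: [-0.4, 0.8, -0.1]
grip_width: 0.923
finger_force: 0.0
t: 14.5
ee_pos: [0.4713, 0.3181, 0.2877]
tcp_rot: [-0.085, -3.14, 0.0]
force: [0.5, -0.4, -0.3]
grip_width: 1.001
finger_force: 0.0
```

```bash
python3 -m inch '[[0,0,-0.1,0,0,0,1],[0,0,-0.2,0,0,0,1],[0,0,-0.2,0,0,0,1],[0,0,-0.25,0,0,0,1],[0,0,-0.25,0,0,0,1]]';python3 -m inch '[[0,0,-0.2,0,0,0,1],[0,0,-0.1,0,0,0,1],[0,0,0,0,0,0,1],[0,0,0,0,0,0,1],[0,0,0,0,0,0,1]]';python3 - <<'E'
from h import *
import cv2
cv2.imwrite("pics/m.png",vision.get_image("scene")[:,:,::-1])
E
```

```text
t: 14.92
ee_pos: [0.471, 0.3179, 0.4392]
tcp_rot: [-0.085, -3.14, 0.001]
force: [1.0, 0.6, 0.1]
grip_width: 1.004
finger_force: 0.0
t: 15.33
ee_pos: [0.4714, 0.3181, 0.481]
tcp_rot: [-0.086, -3.138, 0.002]
force: [0.0, -0.2, -0.9]
grip_width: 1.0
finger_force: 0.0
```

View pics/m.png

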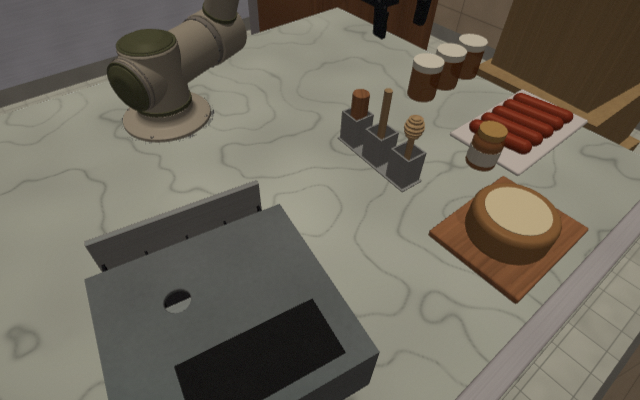

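The dowel stands in the middle pot with its top at (387,91), the drawer is out with its front at (175,225), and the gripper is clear above.

```bash
python3 -c "
from rig import ctrl
print(ctrl.close_job())"
```

```text
the job is handed in; nothing more can be done
None
```

The till drawer is open, the dowel is back upright in the middle pot it came from, the gripper is clear, and the job was handed in at about 15 s of the 48 s allowed.

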